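Slide the next slotted mass onto the spring tester's stem

ROBOT

A 7-joint arm with a two-finger parallel gripper is mounted at the origin on the work surface. World frame = base frame: x ahead of the robot, y to its left, z up, the work surface at z = 0. Lengths are in m, angles in rad, forces in N, time in s.
With the tool pointing down it reaches from about 0.4 to 0.9 m from the base axis. Payload 5.6 kg.
Tool frame: the origin (TCP) lies midway between the tips of the shut fingers; the grasp point (between the pads) lies 19 mm behind it; z points along the fingers, y is the line along which they close (so a half turn about z gives the same grasp; the last joint's range is limited). The gripper opens to 92 mm and grips with 3 to 60 N. Pads are 20 mm wide; open, the fingers measure 128 mm over their backs; the gripper's body (75 mm by 189 mm) begins 69 mm behind the grasp point.
Start: joints at [1.114, 0.468, -0.012, 1.603, 0.006, 1.071, -0.056], TCP at [0.261, -0.595, 0.215] pointing down, gripper open.
Joint ranges: [-2.53, 2.53], [-0.31, 2.02], [-1.57, 1.55], [0.28, 2.44], [-1.29, 4.43], [0.15, 1.84], [-2.92, 2.92]. Speed limits (rad/s): [2.57, 2.57, 3.14, 3.14, 3.14, 3.14, 3.14].

INTERFACE

Orientations are given as a unit quaternion [x, y, z, w].
In Python, from bench import env gives the robot as it stands.
- The arm moves only by the tool drive_tool, never from a script. Its argument "commands" is a list of rows, each an object of numbers: "dx", "dy", "dz": the shift along the tool's x, y, z in m; "wx", "wy", "wz": the turn, a rotation vector about the tool's x, y, z in degrees; "gripper": the opening, from -1 (shut) to 1 (fully open). In form: [{"dx": .., "dy": .., "dz": .., "wx": .., "wy": .., "wz": .., "gripper": ..}, ...]. A call has 1 to 10 rows; each row shifts and turns the commanded pose from where the row before left it, along the tool's axes as they then stand; what a row does not reach is not made up. A row lasts 1/8 s, in which the tool goes at most 62.5 mm and 10.7 degrees, less where a joint would pass 70% of its speed; a pose out of reach is approached as far as the arm can. A call is refused whole if a number of a shift passes 0.0625 or a number of a turn 10.7, either way. A call with a gripper value outside its range is refused whole. The fingers move at their own pace and stop on an object; "newtons" is the grip in N (left out, the last holds). Time passes only in rows, so rows that do not move let the fingers close. It gives the time, the measured TCP pose, the force, the opening and the grip force at its end, in the units of the state.
- env.get_obs(): the state, without advancing time (a new reading comes with each control period).
- env.capture(name): name is "scene" or "top"; returns a dict with "image" (384x512x3 uint8, red, green, blue), "fov_y" (degrees; the focal length in pixels is half the picture's height over the tangent of half this angle, whatever the lens; pixels are square), "cx", "cy" (the principal point, pixels), "k1" (the pictures are not rectified: a ray, as slopes to the right and down, at radius r is drawn at 1 + k1 r^2 times it, then the intrinsics apply), "R" (3x3) and "t" (3): a world point X has camera coordinates R X + t. Camera axes: x right, y down, z forward; pixel columns grow to the right and rows downward; lengths in m; the calibration is good to about 2 mm. A picture is of the moment at which its call begins. There is no depth.
- env.job_done(): hands the job in; it is judged then, once.
Trained networks look in a picture, given as the dict that the camera call returned (one of the last four; its "shot" number tells which), for a name from the list of things; names that differ only in an ending like _2 or _b are one class to them, and where a whole thing is asked for, a point or a joint stands for the part that bears it (a point fixed in the world has none). Each returns a list of dicts, best first, with "p" (0 to 1); they miss things now and then, are a little off and sometimes report something else, mostly with a low value. They report only what shows in the picture. A call takes as long as a camera call. They do not tell look-alikes from the thing itself.
- env.trace(picture, query): "region" (384x512 bool, what is visible of it) and "rect" ([centre column, centre row, width, height] in pixels, round what is visible of it).
The state is a dict: "clock": time; "q": joint angles; "dq": joint speeds; "tau": joint torques, N m; "tool_pos": TCP position; "tcp_rot": TCP orientation; "wrist_force": force on the tool from outside, world axes, zero at the start; "ft_torque": the same for the moment, N m; "finger_gap": opening from 0.0 (shut) to 1.0 (fully open); "finger_force": force on a finger pad.
Only numpy, scipy, OpenCV 4.12 (cv2) and the standard library are available. Lean on these libraries where they do the work, as an engineer would, in place of code of your own. Each camera call takes 0.05 s, during which the arm holds its last target. There are 200 camera calls.

TASK

Add the next mass to the dead-weight spring tester: take the larger of the two slotted brass masses from the wooden rack, slide it sideways onto the slim stem under the knob, and let it down until it sits fully home, flat on the two masses already there. Have its slot point into the free third between their two slots, about a third of a turn from each, so that the stack cannot slip off. Feel your way: touch the stem only lightly, do not bear down on the spring or turn the other masses, leave everything else where it is, and let go at the end.

Things in the scene. Friction and masses are not known exactly. Their poses are not given: they have to be found in the camera images.
- tester: Spring tester fixed to the bench: green base 140 x 160 x 16 mm, pillars, bush plate, weight carrier on top; dial gauge on its +x side. Origin: centre of the base's underside, z up. The bush plate is clamped on a cross slide: the carrier's axis (stem, pan, masses) stands up to 7 mm off the origin along the base's x and up to 9 mm along its y. This offset differs each time and is not measured.
- carrier (a joint): Travel (m, positive down, about 0 at the start) of the carrier on its spring, 0.4 N per mm, stop at 0.016. Dark pan 80 mm wide, its top 100 mm above the bench at 0; 6.5 mm stem on its axis, ending in a dark knob 18 mm wide, 68 to 80 mm above the pan. Two masses lie on it: the stack's top is 28 mm above the pan. All of this travels; the added mass lowers it about 5 mm.
- lower_mass (a joint): Turn (rad, anticlockwise from above) of the lower mass on the carrier, a brass disc 76 mm wide, 14 mm thick. Its 8 mm slot points from the stem outwards at the tester's yaw + 2.094 + this value. It turns only when forced.
- upper_mass (a joint): Turn (rad, anticlockwise from above) of the upper mass on the carrier, a brass disc 62 mm wide, 14 mm thick. Its 8 mm slot points from the stem outwards at the tester's yaw - 2.094 + this value. On its top, round the stem, stands a centring boss 18 mm wide, 3 mm high, with a 1 mm chamfer: to 31 mm above the pan. It turns only when forced.
- mass: The mass to add: brass disc 50 mm wide, 14 mm thick, about 190 g, flat on the rack. Origin: centre of its underside, z up. Its slot runs from its axis to the rim along +x. Two flats on the rim at +y and -y, 12 mm wide, 48.6 mm apart, for gripping. Under it a centring recess 19.5 mm wide, 3.5 mm deep, which drops over the boss below; on top a boss 18 mm wide, 3 mm high.
- slot_mouth (a point): Mouth of that mass's slot, at the rim: 25 mm from its axis along its +x, 7 mm above its underside. The slot is 8 mm wide, with 1.5 mm chamfers at the mouth, and ends square 4 mm beyond the axis (x = -4 mm), so that the stem stands in it with 0.75 mm to spare on three sides when the mass is centred.
- rack: Wooden mass rack, fixed: a flat board 210 x 90 x 14 mm. Origin: centre of its underside on the bench, x along its length; the two masses lie on its top, 14 mm above the bench, some 100 mm apart, either one at either end.
- spare_mass: The smaller slotted brass mass on the rack, 36 mm across, 14 mm thick, 100 g; not to be used. Origin: centre of its underside.
- railcar: Maroon model railcar shell, 135 mm long (along its y), 30 mm wide, 32 mm high, loose on the bench; a bystander. Origin: centre of its underside.
- screwdriver: Small screwdriver with a red handle, 140 mm long, lying loose along its x; a bystander.
Not all that is in view belongs to the job. What is shaped like the mass but turquoise or white is not meant.

How it is judged:
At the end, for the whole second after the job is handed in: The mass sits home on the stack, released: underside 121.5 to 124.8 mm up, level within 0.045 rad, within 13.5 mm of the base's centre, carrier 3 to 6.5 mm down, at rest; its slot within 0.75 rad of the tester's +x (the free third); joints of the other masses within 0.5 rad of 0 (z of mass in the frame of tester between 0.1215 and 0.1248 m and horizontal distance between mass and tester below 0.0135 m and angle between mass's own z axis and vertical below 0.045 rad and angle between the x axis of mass and the x axis of tester, either way round below 0.75 rad and x of slot_mouth in the frame of tester above 0.005 m and value of joint lower_mass between -0.5 and 0.5 rad and value of joint upper_mass between -0.5 and 0.5 rad and value of joint carrier between 0.003 and 0.0065 m and linear speed of mass below 0.02 m/s); the robot touches nothing.
It fails at once if the mass or the fingers push on the tester, its stem or its masses with over 15 N (contact force between any of mass, the fingers and tester above 15 N).
It fails at once if the carrier is pushed down by over 14 mm, nearly onto its stop (value of joint carrier above 0.014 m).
It fails at once if the spare mass, the railcar or the screwdriver is moved by over 15 mm (distance of any of spare_mass, railcar, screwdriver from where it was at the start of the episode above 0.015 m).
It also fails if it takes over 70 s, if anything falls off the work surface, if the arm or the gripper's body presses on something with over 40 N, if the wrist force passes 120 N, or if a joint passes its speed limit or range.

## Working session

There is one attempt and no reset: what is moved stays moved. The work goes in short steps, Python scripts to look and compute and a tool call to move; the robot and the scene stay as the last step left them, time stands still between calls to the robot, and variables do not carry over. Pictures are saved under pics/ and viewed, at most 10 in all, crops included, and the job is handed in when it is done.

Besides the shell and the picture viewer there is one more tool, called after ">>>" as name(argument=value, ...), one argument or row to a line, values as JSON. drive_tool: Moves the arm, as the interface text tells. Its arguments: {"type":"object","properties":{"commands":{"type":"array"},"newtons":{"type":"number"}},"required":["commands"]}

```bash
mkdir -p pics; ls
cat > h.py <<'E'
import numpy as np, cv2
from bench import env
def K(c):
    f=c["image"].shape[0]/2/np.tan(np.radians(c["fov_y"])/2)
    return f
def proj(c,X):
    X=np.atleast_2d(X); p=X@np.array(c["R"]).T+np.array(c["t"]); s=p[:,:2]/p[:,2:]
    s=s*(1+c["k1"]*(s**2).sum(1,keepdims=True)); return s*K(c)+[c["cx"],c["cy"]]
def back(c,uv,z):
    uv=np.atleast_2d(uv).astype(float); d=(uv-[c["cx"],c["cy"]])/K(c); s=d.copy()
    for _ in range(20): s=d/(1+c["k1"]*(s**2).sum(1,keepdims=True))
    R=np.array(c["R"]);t=np.array(c["t"]); o=-R.T@t
    r=np.c_[s,np.ones(len(s))]@R
    return o+r*((z-o[2])/r[:,2])[:,None]
def save(img,n): cv2.imwrite("pics/"+n,cv2.cvtColor(np.ascontiguousarray(img),cv2.COLOR_RGB2BGR))
E
python3 - <<'E'
from h import *
a=env.capture("scene");b=env.capture("top")
save(np.hstack([a["image"],b["image"]])[:, :],"raw.png")
im=np.vstack([a["image"],b["image"]]); 
save(a["image"],"scene0.png"); save(b["image"],"top0.png")
for c in (a,b):
    print(c["fov_y"],c["cx"],c["cy"],c["k1"],-np.array(c["R"]).T@c["t"])
    for n in ["tester","mass","spare_mass","rack","carrier","railcar","screwdriver","upper_mass","lower_mass"]:
        print(n,[(round(d["p"],2),np.round(d["rect"]).tolist()) for d in env.trace(c,n)][:3])
o=env.get_obs();print(o)
E
```

```text
pics
50.39908842518703 259.65315885898815 184.7898452231811 -0.13696060986840014 [ 1.1588354  -0.11071942  0.87224763]
tester [(0.7, [204.0, 181.0, 68.0, 79.0]), (0.45, [338.0, 165.0, 16.0, 12.0])]
mass [(0.78, [348.0, 197.0, 18.0, 19.0]), (0.78, [305.0, 230.0, 21.0, 19.0])]
spare_mass [(0.67, [338.0, 165.0, 18.0, 8.0]), (0.18, [200.0, 161.0, 33.0, 35.0])]
rack [(0.76, [344.0, 188.0, 67.0, 70.0])]
carrier [(0.87, [202.0, 162.0, 32.0, 39.0])]
railcar [(0.94, [270.0, 270.0, 53.0, 40.0])]
screwdriver [(0.82, [130.0, 214.0, 13.0, 43.0]), (0.7, [199.0, 159.0, 27.0, 21.0]), (0.44, [203.0, 179.0, 68.0, 78.0])]
upper_mass [(0.74, [199.0, 159.0, 25.0, 21.0]), (0.59, [347.0, 198.0, 19.0, 22.0])]
lower_mass [(0.64, [201.0, 169.0, 27.0, 21.0])]
54.894280974590316 251.4021765519598 192.20475519925654 -0.06184555901151525 [ 0.5518779  -0.04270372  0.92921779]
tester [(0.64, [296.0, 243.0, 68.0, 60.0])]
mass [(0.74, [146.0, 208.0, 23.0, 26.0]), (0.74, [200.0, 182.0, 23.0, 17.0]), (0.63, [193.0, 222.0, 19.0, 20.0])]
spare_mass [(0.51, [146.0, 249.0, 13.0, 10.0])]
rack [(0.78, [146.0, 230.0, 52.0, 93
[... 277 characters left out ...]
79,  0.4674788 , -0.01159193,  1.6026924 ,  0.0059779 ,
        1.07138539, -0.05628781]), 'dq': array([-1.05602908e-03,  7.19168754e-04,  1.36117902e-03,  6.90503996e-04,
        5.04112698e-05,  1.79710375e-03, -1.53164695e-03]), 'tau': array([ 1.62776914e-04, -5.20423436e+01, -1.22769430e-02, -2.44060028e+01,
       -5.66669914e-02,  1.12864806e-02,  1.38814264e-05]), 'tool_pos': array([ 0.26133244, -0.59517093,  0.21460927]), 'tcp_rot': array([ 9.78679675e-01,  2.05392530e-01, -2.56978713e-06,  3.72158287e-05]), 'wrist_force': array([-0.4187203 ,  0.18797565, -0.1242585 ]), 'ft_torque': array([-0.05082047, -0.0278586 , -0.00592613]), 'finger_force': 0.0, 'finger_gap': 1.0010917040389677}
```

View pics/scene0.png

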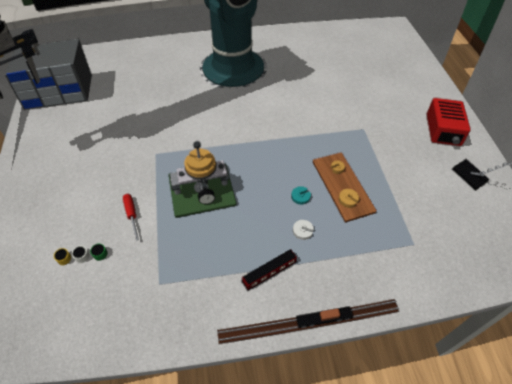

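View pics/top0.png

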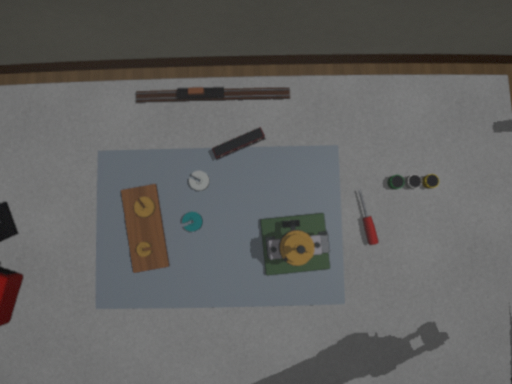

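Candidates for the mass in the top picture are the large brass disc (144,207), the small brass disc (144,250), turquoise (192,222), white (199,181), and the tester's stack (297,248). By the description it's the larger brass disc on the rack at (144,207). I'll check it in a close crop.

```bash
cat > m.py <<'E'
from h import *
a=env.capture("scene");b=env.capture("top")
def crop(c,u,v,w,h,s): return cv2.resize(c["image"][v:v+h,u:u+w],None,fx=s,fy=s,interpolation=cv2.INTER_CUBIC)
t1=crop(b,120,185,50,37,8); t2=crop(b,260,212,70,52,400/70)
s1=crop(a,310,150,65,49,400/65); s2=crop(a,165,135,75,56,400/75)
f=lambda i:cv2.resize(i,(400,296))
save(np.vstack([np.hstack([f(t1),f(t2)]),np.hstack([f(s1),f(s2)])]),"crops.png")
def reg(c,n,u,v):
    best=None
    for d in env.trace(c,n):
        if np.hypot(d["rect"][0]-u,d["rect"][1]-v)<10: return d["region"]
for n,u,v,z in [("mass",146,208,.028),("spare_mass",146,249,.028),("rack",146,230,.014),("tester",296,243,.016)]:
    r=reg(b,n,u,v)
    if r is None: print(n,"none");continue
    ys,xs=np.nonzero(r); print(n,r.sum(),xs.mean(),ys.mean(),back(b,[xs.mean(),ys.mean()],z))
hsv=cv2.cvtColor(b["image"],cv2.COLOR_RGB2HSV)
def box(mask,z,name):
    ct=max(cv2.findContours(mask.astype(np.uint8),0,2)[0],key=cv2.contourArea)
    bx=cv2.boxPoints(cv2.minAreaRect(ct)); P=back(b,bx,z)
    e=np.diff(P[[0,1,2]],axis=0)[:,:2]; print(name,P.mean(0),np.linalg.norm(e,axis=1),np.degrees(np.arctan2(e[:,1],e[:,0])))
g=(hsv[...,0]>38)&(hsv[...,0]<85)&(hsv[...,1]>50); g[:, :255]=0; g[:,335:]=0;g[:205]=0;g[280:]=0
box(g,.016,"base")
w=(hsv[...,0]<25)&(hsv[...,1]>60); w[:,:115]=0;w[:,175:]=0;w[:180]=0;w[278:]=0
box(w,.014,"rack")
print(hsv[208,140:155].tolist(), hsv[230,140:150].tolist())
for z in (.131,.1): print(back(b,[[300,250]],z))
E
python3 m.py
```

```text
mass 313 144.63897763578274 207.36741214057508 [[0.60810307 0.21750244 0.028     ]]
spare_mass 105 143.04761904761904 248.93333333333334 [[0.50704358 0.22107677 0.028     ]]
rack 2570 144.63112840466925 229.47548638132295 [[0.55412997 0.22133111 0.014     ]]
tester 3750 294.9496 243.488 [[ 0.51234528 -0.14923923  0.016     ]]
base [ 0.55583192 -0.14467579  0.016     ] [0.15174185 0.04588472] [ -86.09730371 -176.95176765]
rack [0.55923361 0.22288595 0.014     ] [0.09170593 0.20839364] [ -82.17099878 -170.87765049]
[[19, 141, 119], [19, 138, 118], [19, 138, 109], [18, 135, 102], [18, 140, 106], [19, 141, 116], [19, 139, 119], [19, 138, 120], [19, 141, 123], [19, 145, 123], [19, 141, 125], [19, 145, 125], [19, 143, 121], [19, 136, 109], [18, 132, 93]] [[12, 129, 97], [13, 129, 91], [13, 119, 92], [13, 123, 91], [13, 126, 91], [12, 122, 90], [13, 125, 90], [13, 129, 91], [13, 127, 90], [13, 127, 94]]
[[ 0.50320789 -0.14623663  0.131     ]]
[[ 0.50131772 -0.15025749  0.1       ]]
```

View pics/crops.png

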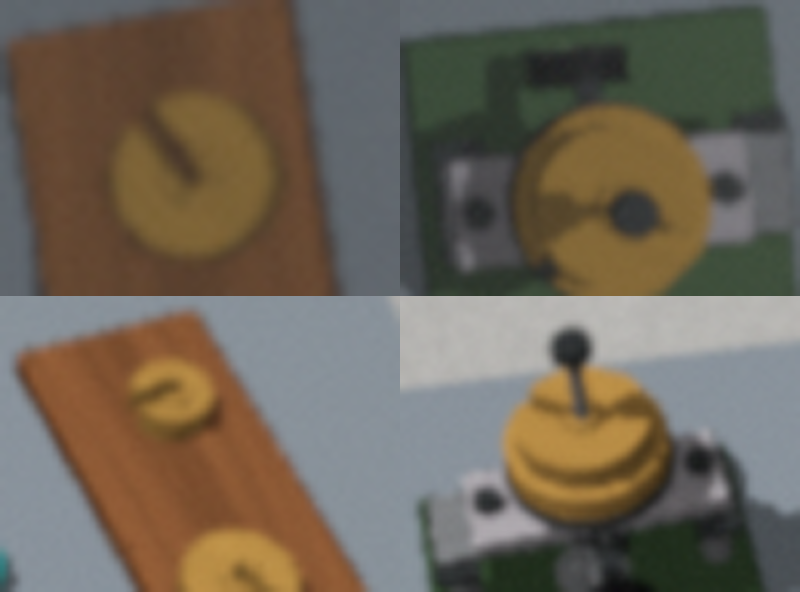

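The crop confirms the choice: the large brass disc lies at about (144,207) in the top picture. Its slot runs up and to the left, about 33° in world yaw. The tester's gauge is at the top, so its +x is roughly world +x with a yaw near 6°, and the knob is near (300.6,249).

```bash
cat > m2.py <<'E'
from h import *
from scipy.optimize import least_squares
a=env.capture("scene");b=env.capture("top")
def hsv(c): return cv2.cvtColor(c["image"],cv2.COLOR_RGB2HSV).astype(int)
# mass circle from brass mask in top & scene
for c,(u0,u1,v0,v1) in ((b,(128,162,190,222)),(a,(332,366,184,212))):
    h=hsv(c)[v0:v1,u0:u1]; m=(h[...,0]>=16)&(h[...,0]<30)&(h[...,2]>95)
    ct=max(cv2.findContours(m.astype(np.uint8),0,1)[0],key=cv2.contourArea)
    hull=cv2.convexHull(ct)[:,0]+[u0,v0]; P=back(c,hull,.028)[:,:2]
    r=least_squares(lambda p:np.hypot(*(P-p[:2]).T)-p[2],[*P.mean(0),.025],loss="soft_l1",f_scale=.001)
    print("mass",r.x,m.sum())
# slot direction: dark pixels inside disc in the top view
h=hsv(b); M=least_squares
ys,xs=np.mgrid[190:222,128:162]; W=back(b,np.c_[xs.ravel(),ys.ravel()],.028)[:,:2]
g=b["image"][190:222,128:162].sum(2).ravel().astype(float)
cen=np.array([.608,.218]); d=np.hypot(*(W-cen).T); k=(d<.021)
w=np.clip(np.median(g[k])-25-g,0,None)*k; mu=(W*w[:,None]).sum(0)/w.sum()
print("slot dir",np.degrees(np.arctan2(*(mu-cen)[::-1])),mu)
# knob: dark blobs
rays=[]
for c,(u0,u1,v0,v1) in ((b,(294,308,242,256)),(a,(190,206,138,153))):
    i=c["image"][v0:v1,u0:u1].sum(2).astype(float); w=np.clip(0.55*np.median(i)-i,0,None) if 0 else np.clip(230-i,0,None)
    ys,xs=np.mgrid[v0:v1,u0:u1]; uv=[(xs*w).sum()/w.sum(),(ys*w).sum()/w.sum()]; print("knob",uv,back(c,uv,.174)[0], i.min(),np.median(i))
    rays.append((back(c,uv,.1)[0],back(c,uv,.25)[0]))
A=[];B=[]
for p,q in rays:
    n=(q-p)/np.linalg.norm(q-p); Pm=np.eye(3)-np.outer(n,n); A.append(Pm);B.append(Pm@p)
print("knob tri",np.linalg.solve(sum(A),sum(B)))
# base corners yaw: user-picked from the top crop
s=70/400; cr=np.array([[400,40],[765,5],[800,270]])-[400,0]
P=back(b,cr*s+[260,212],.016)[:,:2]; e=P[0]-P[1]; f=P[1]-P[2]
print("yaw",np.degrees(np.arctan2(-e[0],e[1])),np.degrees(np.arctan2(f[1],f[0])),P)
E
python3 m2.py
```

```text
mass [0.61069118 0.22011168 0.02538079] 310
mass [0.61349804 0.21634755 0.0280436 ] 300
slot dir 40.15217366301883 [0.61574378 0.22453293]
knob [np.float64(299.8637011690904), np.float64(248.9925862560593)] [ 0.50786299 -0.1404465   0.174     ] 146.0 257.5
knob [np.float64(196.83979224930084), np.float64(145.19576508190173)] [ 0.50948031 -0.14261076  0.174     ] 105.0 443.5
knob tri [ 0.50763196 -0.14172856  0.17177949]
yaw 4.185737490719666 5.422675201075375 [[ 0.57423004 -0.06487028]
 [ 0.58582826 -0.22334807]
 [ 0.47187137 -0.23416567]]
```

>>> drive_tool(
  commands=[
    {"dx":0.0405,"dy":-0.0378,"dz":-0.005},
    {"dx":0.0405,"dy":-0.0378,"dz":-0.005},
    {"dx":0.0405,"dy":-0.0378,"dz":-0.005},
    {"dx":0.0405,"dy":-0.0378,"dz":-0.005},
    {"dx":0.0405,"dy":-0.0378,"dz":-0.005},
    {"dx":0.0405,"dy":-0.0378,"dz":-0.005},
    {"dx":0.0405,"dy":-0.0378},
    {"dx":0.0405,"dy":-0.0378},
    {"dx":0.0405,"dy":-0.0378},
    {"dx":0.0405,"dy":-0.0378},
  ],
)

```text
validation failed for argument at $.co...
```

>>> drive_tool(
  commands=[
    {"dx":0.0405,"dy":-0.0378},
    {"dx":0.0405,"dy":-0.0378},
    {"dx":0.0405,"dy":-0.0378},
    {"dx":0.0405,"dy":-0.0378},
    {"dx":0.0405,"dy":-0.0378,"wz":-5.5},
    {"wz":-5.5},
    {},
  ],
)

```text
validation failed for argument at $.co...
```

>>> drive_tool(
  commands=[
    {"dx":0.0405,"dy":-0.0378,"dz":-0.005,"wx":0,"wy":0,"wz":0,"gripper":1},
    {"dx":0.0405,"dy":-0.0378,"dz":-0.005,"wx":0,"wy":0,"wz":0,"gripper":1},
    {"dx":0.0405,"dy":-0.0378,"dz":-0.005,"wx":0,"wy":0,"wz":0,"gripper":1},
    {"dx":0.0405,"dy":-0.0378,"dz":-0.005,"wx":0,"wy":0,"wz":0,"gripper":1},
    {"dx":0.0405,"dy":-0.0378,"dz":-0.005,"wx":0,"wy":0,"wz":0,"gripper":1},
    {"dx":0.0405,"dy":-0.0378,"dz":-0.005,"wx":0,"wy":0,"wz":0,"gripper":1},
    {"dx":0.0405,"dy":-0.0378,"dz":0,"wx":0,"wy":0,"wz":0,"gripper":1},
    {"dx":0.0405,"dy":-0.0378,"dz":0,"wx":0,"wy":0,"wz":0,"gripper":1},
    {"dx":0.0405,"dy":-0.0378,"dz":0,"wx":0,"wy":0,"wz":0,"gripper":1},
    {"dx":0.0405,"dy":-0.0378,"dz":0,"wx":0,"wy":0,"wz":0,"gripper":1},
  ],
)

```text
clock: 2.65
tool_pos: [0.4808, -0.0847, 0.245]
tcp_rot: [0.979, 0.205, 0.0, 0.0]
wrist_force: [1.0, -1.4, 0.5]
finger_gap: 1.001
finger_force: 0.0
```

>>> drive_tool(
  commands=[
    {"dx":0.0403,"dy":-0.0378,"dz":0,"wx":0,"wy":0,"wz":0,"gripper":1},
    {"dx":0.0403,"dy":-0.0378,"dz":0,"wx":0,"wy":0,"wz":0,"gripper":1},
    {"dx":0.0403,"dy":-0.0378,"dz":0,"wx":0,"wy":0,"wz":0,"gripper":1},
    {"dx":0.0403,"dy":-0.0378,"dz":0,"wx":0,"wy":0,"wz":0,"gripper":1},
    {"dx":0.0403,"dy":-0.0378,"dz":0,"wx":0,"wy":0,"wz":0,"gripper":1},
    {"dx":0.0403,"dy":-0.0378,"dz":0,"wx":0,"wy":0,"wz":-5.5,"gripper":1},
    {"dx":0,"dy":0,"dz":0.04,"wx":0,"wy":0,"wz":-5.5,"gripper":1},
    {"dx":0,"dy":0,"dz":0.06,"wx":0,"wy":0,"wz":0,"gripper":1},
    {"dx":0,"dy":0,"dz":0.04,"wx":0,"wy":0,"wz":0,"gripper":1},
    {"dx":0,"dy":0,"dz":0,"wx":0,"wy":0,"wz":0,"gripper":1},
  ],
)

```text
clock: 3.9
tool_pos: [0.6082, 0.2175, 0.1012]
tcp_rot: [0.954, 0.298, -0.003, 0.0]
wrist_force: [-0.6, -0.2, 1.3]
finger_gap: 1.0
finger_force: 0.0
```

Run:
```python
from h import *
o=env.get_obs();print(o["tool_pos"],o["tcp_rot"])
a=env.capture("scene");b=env.capture("top")
f=lambda c,u,v,w,h:cv2.resize(c["image"][v:v+h,u:u+w],(400,400),interpolation=cv2.INTER_CUBIC)
save(np.hstack([f(b,105,165,80,80),f(a,310,150,80,80)]),"over.png")
for c in(a,b): print(proj(c,[o["tool_pos"],[.611,.219,.028]]))
```

```text
[0.6081664  0.21748472 0.10123995] [ 9.54476851e-01  2.98264637e-01 -3.48102553e-03  1.74930303e-04]
[[353.28044897 177.98423413]
 [348.71049807 196.33721122]]
[[135.38364663 205.50160629]
 [144.04098038 206.20004373]]
```

View pics/over.png

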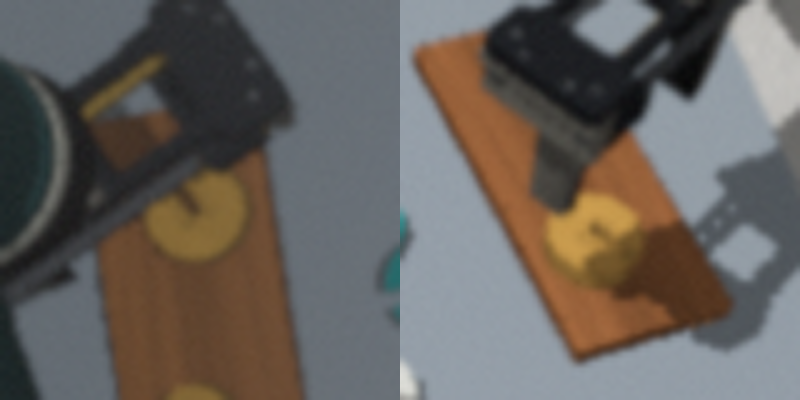

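The fingers straddle the large brass mass: in the left crop it is at (195,215), in the right crop at (595,240). The slot still shows in line with the tool's x axis, so I'll go down.

>>> drive_tool(
  commands=[
    {"dx":0.003,"dy":0,"dz":0.03,"wx":0,"wy":0,"wz":0,"gripper":1},
    {"dx":0,"dy":0,"dz":0.03,"wx":0,"wy":0,"wz":0,"gripper":1},
    {"dx":0,"dy":0,"dz":0.015,"wx":0,"wy":0,"wz":0,"gripper":1},
    {"dx":0,"dy":0,"dz":0.004,"wx":0,"wy":0,"wz":0,"gripper":1},
    {"dx":0,"dy":0,"dz":0.002,"wx":0,"wy":0,"wz":0,"gripper":1},
    {"dx":0,"dy":0,"dz":0,"wx":0,"wy":0,"wz":0,"gripper":1},
  ],
)

```text
clock: 4.75
tool_pos: [0.6136, 0.2206, 0.0246]
tcp_rot: [0.954, 0.298, 0.001, -0.0]
wrist_force: [-0.8, -0.2, 0.4]
finger_gap: 0.999
finger_force: 0.0
```

>>> drive_tool(
  commands=[
    {"dx":0,"dy":0,"dz":0,"wx":0,"wy":0,"wz":0,"gripper":1},
    {"dx":0,"dy":0,"dz":0,"wx":0,"wy":0,"wz":0,"gripper":1},
  ],
)

```text
clock: 5.0
tool_pos: [0.6131, 0.2204, 0.024]
tcp_rot: [0.955, 0.298, 0.0, 0.0]
wrist_force: [-0.3, -0.9, -0.6]
finger_gap: 0.995
finger_force: 0.0
```

>>> drive_tool(
  commands=[
    {"dx":-0.002,"dy":0,"dz":0.004,"wx":0,"wy":0,"wz":0,"gripper":1},
    {"dx":0,"dy":0,"dz":0.002,"wx":0,"wy":0,"wz":0,"gripper":1},
    {"dx":0,"dy":0,"dz":0.001,"wx":0,"wy":0,"wz":0,"gripper":1},
    {"dx":0,"dy":0,"dz":0,"wx":0,"wy":0,"wz":0,"gripper":1},
    {"dx":0,"dy":0,"dz":0,"wx":0,"wy":0,"wz":0,"gripper":1},
  ],
)

```text
clock: 5.62
tool_pos: [0.6113, 0.2193, 0.0166]
tcp_rot: [0.954, 0.298, 0.0, -0.0]
wrist_force: [-0.1, 0.4, -0.1]
finger_gap: 0.998
finger_force: 0.0
```

>>> drive_tool(
  commands=[
    {"dx":0,"dy":0,"dz":0,"wx":0,"wy":0,"wz":0,"gripper":0.3},
    {"dx":0,"dy":0,"dz":0,"wx":0,"wy":0,"wz":0,"gripper":0.3},
    {"dx":0,"dy":0,"dz":0,"wx":0,"wy":0,"wz":0,"gripper":0.0},
    {"dx":0,"dy":0,"dz":0,"wx":0,"wy":0,"wz":0,"gripper":-0.2},
    {"dx":0,"dy":0,"dz":0,"wx":0,"wy":0,"wz":0,"gripper":-0.2},
    {"dx":0,"dy":0,"dz":0,"wx":0,"wy":0,"wz":0,"gripper":-0.2},
  ],
  newtons=15,
)

```text
clock: 6.38
tool_pos: [0.6112, 0.2193, 0.0166]
tcp_rot: [0.954, 0.298, -0.0, -0.0]
wrist_force: [-0.1, 0.4, 0.4]
finger_gap: 0.524
finger_force: 15.0
```

>>> drive_tool(
  commands=[
    {"dx":0,"dy":0,"dz":-0.002,"wx":0,"wy":0,"wz":0,"gripper":-0.2},
    {"dx":0,"dy":0,"dz":-0.015,"wx":0,"wy":0,"wz":0,"gripper":-0.2},
    {"dx":0,"dy":0,"dz":-0.035,"wx":0,"wy":0,"wz":0,"gripper":-0.2},
    {"dx":0,"dy":0,"dz":-0.04,"wx":0,"wy":0,"wz":0,"gripper":-0.2},
    {"dx":-0.02,"dy":0.008,"dz":-0.035,"wx":0,"wy":0,"wz":0,"gripper":-0.2},
    {"dx":-0.05,"dy":0.02,"dz":0,"wx":0,"wy":0,"wz":0,"gripper":-0.2},
    {"dx":-0.054,"dy":0.022,"dz":0,"wx":0,"wy":0,"wz":0,"gripper":-0.2},
    {"dx":-0.054,"dy":0.022,"dz":0,"wx":0,"wy":0,"wz":0,"gripper":-0.2},
    {"dx":-0.05,"dy":0.021,"dz":0,"wx":0,"wy":0,"wz":0,"gripper":-0.2},
    {"dx":-0.046,"dy":0.02,"dz":0,"wx":0,"wy":0,"wz":0,"gripper":-0.2},
  ],
  newtons=35,
)

```text
clock: 7.62
tool_pos: [0.4493, -0.0313, 0.1445]
tcp_rot: [0.955, 0.298, 0.0, 0.001]
wrist_force: [-0.3, -0.0, -1.9]
finger_gap: 0.528
finger_force: 35.0
```

>>> drive_tool(
  commands=[
    {"dx":0,"dy":0,"dz":0,"wx":0,"wy":0,"wz":10,"gripper":-0.2},
    {"dx":0,"dy":0,"dz":0,"wx":0,"wy":0,"wz":10,"gripper":-0.2},
    {"dx":0,"dy":0,"dz":0,"wx":0,"wy":0,"wz":9.7,"gripper":-0.2},
    {"dx":0,"dy":0,"dz":0,"wx":0,"wy":0,"wz":0,"gripper":-0.2},
    {"dx":0,"dy":0,"dz":0,"wx":0,"wy":0,"wz":0,"gripper":-0.2},
  ],
)

```text
clock: 8.25
tool_pos: [0.4504, -0.0295, 0.144]
tcp_rot: [0.999, 0.045, 0.0, 0.0]
wrist_force: [-0.3, -0.4, -1.4]
finger_gap: 0.521
finger_force: 35.0
```

>>> drive_tool(
  commands=[
    {"dx":-0.003,"dy":0.03,"dz":0,"wx":0,"wy":0,"wz":0,"gripper":-0.2},
    {"dx":-0.003,"dy":0.04,"dz":0,"wx":0,"wy":0,"wz":0,"gripper":-0.2},
    {"dx":-0.0025,"dy":0.03,"dz":0,"wx":0,"wy":0,"wz":0,"gripper":-0.2},
    {"dx":0,"dy":0.016,"dz":0,"wx":0,"wy":0,"wz":0,"gripper":-0.2},
    {"dx":0,"dy":0,"dz":0,"wx":0,"wy":0,"wz":0,"gripper":-0.2},
    {"dx":0,"dy":0,"dz":0,"wx":0,"wy":0,"wz":0,"gripper":-0.2},
  ],
)

```text
clock: 9.0
tool_pos: [0.452, -0.1446, 0.1435]
tcp_rot: [0.999, 0.045, -0.0, -0.0]
wrist_force: [0.4, -0.4, -1.8]
finger_gap: 0.525
finger_force: 35.0
```

Run:
```python
from h import *
o=env.get_obs();p=o["tool_pos"];print(p,o["tcp_rot"],o["wrist_force"])
a=env.capture("scene");b=env.capture("top")
np.savez("v1.npz",a=a["image"],b=b["image"])
f=lambda c,u,v,w,h:cv2.resize(c["image"][v:v+h,u:u+w],(400,400),interpolation=cv2.INTER_CUBIC)
save(np.hstack([f(b,260,220,64,64),f(a,166,120,64,64)]),"pre.png")
y=np.radians(5.2);X=np.array([np.cos(y),np.sin(y),0])
m=p+[0,0,-.0026]
for c in(a,b): print(np.round(proj(c,[p,m+[0,0,.014],m+[0,0,.014]+.025*X,[.508,-.1415,.174],[.508,-.1415,.15]]),1).tolist())
```

```text
[ 0.45203502 -0.14459279  0.14352989] [ 9.98999394e-01  4.47222789e-02 -8.27381110e-05 -3.49564521e-04] [ 0.35789787 -0.40563663 -1.82576153]
[[195.7, 136.6], [195.2, 133.3], [196.9, 140.6], [197.3, 144.7], [198.4, 151.5]]
[[300.8, 274.9], [301.5, 275.6], [300.0, 263.5], [300.4, 248.9], [298.9, 248.3]]
```

View pics/pre.png

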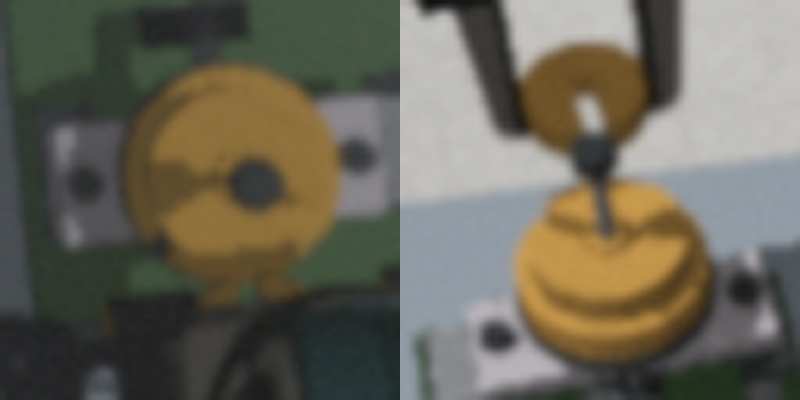

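The mass hangs level in the grip at right-crop (585,97) with its slot facing the knob at (596,155). The left crop puts the knob at (255,184), matching my estimate. The approach line passes about 2 mm to the +y side, so I'll correct that and advance.

>>> drive_tool(
  commands=[
    {"dx":0.006,"dy":0.0022,"dz":0,"wx":0,"wy":0,"wz":0,"gripper":-0.2},
    {"dx":0.006,"dy":0,"dz":0,"wx":0,"wy":0,"wz":0,"gripper":-0.2},
    {"dx":0.006,"dy":0,"dz":0,"wx":0,"wy":0,"wz":0,"gripper":-0.2},
    {"dx":0.004,"dy":0,"dz":0,"wx":0,"wy":0,"wz":0,"gripper":-0.2},
    {"dx":0,"dy":0,"dz":0,"wx":0,"wy":0,"wz":0,"gripper":-0.2},
    {"dx":0,"dy":0,"dz":0,"wx":0,"wy":0,"wz":0,"gripper":-0.2},
  ],
)

```text
clock: 9.85
tool_pos: [0.4738, -0.1463, 0.1435]
tcp_rot: [0.999, 0.044, -0.0, -0.0]
wrist_force: [-0.4, -0.3, -2.1]
finger_gap: 0.523
finger_force: 35.0
```

Run:
```python
from h import *
o=env.get_obs();p=o["tool_pos"];print(p,o["wrist_force"],o["ft_torque"])
a=env.capture("scene");b=env.capture("top")
save(cv2.resize(a["image"][125:165,178:218],(600,600),interpolation=cv2.INTER_CUBIC),"pre2.png")
y=np.radians(5.2);X=np.array([np.cos(y),np.sin(y),0]);m=p+[0,0,.0114]
print((np.round(proj(a,[m,m+.025*X,m-.004*X,[.508,-.1415,.174],[.508,-.1415,.155]])-[178,125]+.5,1)*15).tolist())
```

```text
[ 0.4738457  -0.14625921  0.14347368] [-0.44669825 -0.33087676 -2.05906257] [0.06616418 0.02974358 0.01306166]
[[265.5, 231.0], [289.5, 343.5], [261.0, 213.0], [297.0, 303.0], [310.5, 384.0]]
```

View pics/pre2.png

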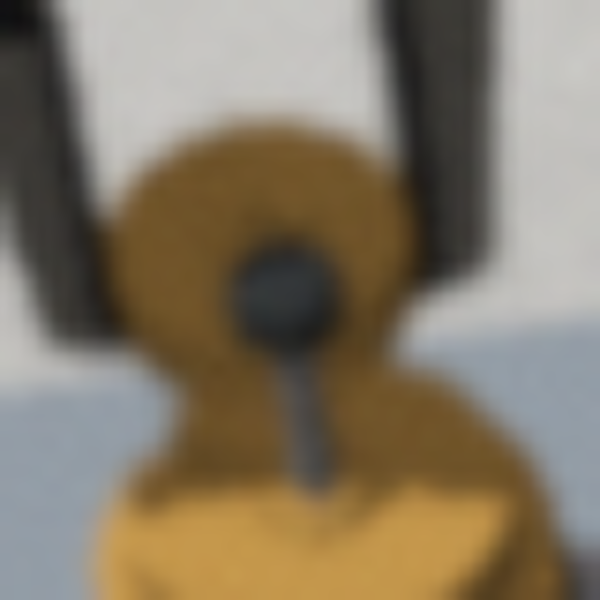

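The knob is at (288,297) and the disc is centred near x=260, so the two are in line to about 1 mm. I'll advance gently.

>>> drive_tool(
  commands=[
    {"dx":0.002,"dy":-0.0006,"dz":0,"wx":0,"wy":0,"wz":0,"gripper":-0.2},
    {"dx":0.002,"dy":0,"dz":0,"wx":0,"wy":0,"wz":0,"gripper":-0.2},
    {"dx":0.002,"dy":0,"dz":0,"wx":0,"wy":0,"wz":0,"gripper":-0.2},
    {"dx":0.001,"dy":0,"dz":0,"wx":0,"wy":0,"wz":0,"gripper":-0.2},
    {"dx":0.001,"dy":0,"dz":0,"wx":0,"wy":0,"wz":0,"gripper":-0.2},
  ],
)

```text
clock: 10.58
tool_pos: [0.482, -0.145, 0.1435]
tcp_rot: [0.999, 0.044, -0.0, -0.0]
wrist_force: [1.1, -0.5, -1.7]
finger_gap: 0.52
finger_force: 35.0
```

>>> drive_tool(
  commands=[
    {"dx":0.001,"dy":0,"dz":0,"wx":0,"wy":0,"wz":0,"gripper":-0.2},
    {"dx":0.001,"dy":0,"dz":0,"wx":0,"wy":0,"wz":0,"gripper":-0.2},
  ],
)

```text
clock: 10.82
tool_pos: [0.4838, -0.145, 0.1435]
tcp_rot: [0.999, 0.044, -0.0, 0.0]
wrist_force: [0.5, -0.3, -1.1]
finger_gap: 0.52
finger_force: 35.0
```

>>> drive_tool(
  commands=[
    {"dx":0.001,"dy":0,"dz":0,"wx":0,"wy":0,"wz":0,"gripper":-0.2},
    {"dx":0.001,"dy":0,"dz":0,"wx":0,"wy":0,"wz":0,"gripper":-0.2},
  ],
)

```text
clock: 11.08
tool_pos: [0.4861, -0.1447, 0.1436]
tcp_rot: [0.999, 0.044, 0.0, 0.0]
wrist_force: [0.3, -1.7, -2.3]
finger_gap: 0.52
finger_force: 35.0
```

>>> drive_tool(
  commands=[
    {"dx":0.001,"dy":0,"dz":0,"wx":0,"wy":0,"wz":0,"gripper":-0.2},
    {"dx":0,"dy":0,"dz":0,"wx":0,"wy":0,"wz":0,"gripper":-0.2},
  ],
)

```text
clock: 11.32
tool_pos: [0.4872, -0.1445, 0.1436]
tcp_rot: [0.999, 0.044, 0.0, 0.0]
wrist_force: [0.2, -1.3, -1.5]
finger_gap: 0.525
finger_force: 35.0
```

>>> drive_tool(
  commands=[
    {"dx":0.001,"dy":0,"dz":0,"wx":0,"wy":0,"wz":0,"gripper":-0.2},
    {"dx":0.001,"dy":0,"dz":0,"wx":0,"wy":0,"wz":0,"gripper":-0.2},
  ],
)

```text
clock: 11.58
tool_pos: [0.489, -0.1442, 0.1436]
tcp_rot: [0.999, 0.044, -0.0, -0.0]
wrist_force: [0.1, 0.1, -1.6]
finger_gap: 0.524
finger_force: 35.0
```

Run:
```python
from h import *
o=env.get_obs();p=o["tool_pos"];print(p,o["wrist_force"],o["ft_torque"])
```

```text
[ 0.48902235 -0.14422313  0.14357249] [ 0.11757191  0.1081131  -1.60228173] [-0.00443982  0.03453806 -0.00309545]
```

>>> drive_tool(
  commands=[
    {"dx":0.0015,"dy":0,"dz":0,"wx":0,"wy":0,"wz":0,"gripper":-0.2},
    {"dx":0.0015,"dy":0,"dz":0,"wx":0,"wy":0,"wz":0,"gripper":-0.2},
  ],
)

```text
clock: 11.82
tool_pos: [0.4921, -0.144, 0.1436]
tcp_rot: [0.999, 0.044, 0.0, -0.0]
wrist_force: [-0.2, -0.1, -2.1]
finger_gap: 0.52
finger_force: 35.0
```

>>> drive_tool(
  commands=[
    {"dx":0.0015,"dy":0,"dz":0,"wx":0,"wy":0,"wz":0,"gripper":-0.2},
    {"dx":0.0015,"dy":0,"dz":0,"wx":0,"wy":0,"wz":0,"gripper":-0.2},
  ],
)

```text
clock: 12.08
tool_pos: [0.495, -0.1438, 0.1435]
tcp_rot: [0.999, 0.044, -0.0, 0.0]
wrist_force: [0.5, 1.0, -1.9]
finger_gap: 0.523
finger_force: 35.0
```

>>> drive_tool(
  commands=[
    {"dx":0.0015,"dy":0,"dz":0,"wx":0,"wy":0,"wz":0,"gripper":-0.2},
    {"dx":0.0015,"dy":0,"dz":0,"wx":0,"wy":0,"wz":0,"gripper":-0.2},
  ],
)

```text
clock: 12.32
tool_pos: [0.498, -0.1436, 0.1436]
tcp_rot: [0.999, 0.044, 0.0, 0.0]
wrist_force: [-0.2, 0.0, -1.7]
finger_gap: 0.523
finger_force: 35.0
```

>>> drive_tool(
  commands=[
    {"dx":0.0015,"dy":0,"dz":0,"wx":0,"wy":0,"wz":0,"gripper":-0.2},
    {"dx":0.0015,"dy":0,"dz":0,"wx":0,"wy":0,"wz":0,"gripper":-0.2},
  ],
)

```text
clock: 12.58
tool_pos: [0.501, -0.1433, 0.1436]
tcp_rot: [0.999, 0.044, -0.0, 0.0]
wrist_force: [-0.3, -0.3, -1.5]
finger_gap: 0.523
finger_force: 35.0
```

>>> drive_tool(
  commands=[
    {"dx":0.001,"dy":0,"dz":0,"wx":0,"wy":0,"wz":0,"gripper":-0.2},
    {"dx":0.001,"dy":0,"dz":0,"wx":0,"wy":0,"wz":0,"gripper":-0.2},
  ],
)

```text
clock: 12.82
tool_pos: [0.503, -0.1431, 0.1436]
tcp_rot: [0.999, 0.044, -0.0, 0.0]
wrist_force: [0.0, -0.1, -1.5]
finger_gap: 0.521
finger_force: 35.0
```

Now I'll feel for the slot's end in small steps.

>>> drive_tool(
  commands=[
    {"dx":0.001,"dy":0,"dz":0,"wx":0,"wy":0,"wz":0,"gripper":-0.2},
    {"dx":0.0005,"dy":0,"dz":0,"wx":0,"wy":0,"wz":0,"gripper":-0.2},
  ],
)

```text
clock: 13.08
tool_pos: [0.5045, -0.143, 0.1436]
tcp_rot: [0.999, 0.044, 0.0, 0.0]
wrist_force: [0.0, -0.3, -1.4]
finger_gap: 0.521
finger_force: 35.0
```

>>> drive_tool(
  commands=[
    {"dx":0.0005,"dy":0,"dz":0,"wx":0,"wy":0,"wz":0,"gripper":-0.2},
    {"dx":0.0005,"dy":0,"dz":0,"wx":0,"wy":0,"wz":0,"gripper":-0.2},
  ],
)

```text
clock: 13.32
tool_pos: [0.5054, -0.1429, 0.1436]
tcp_rot: [0.999, 0.044, -0.0, 0.0]
wrist_force: [-0.2, 0.5, -2.3]
finger_gap: 0.525
finger_force: 35.0
```

>>> drive_tool(
  commands=[
    {"dx":0.0005,"dy":0,"dz":0,"wx":0,"wy":0,"wz":0,"gripper":-0.2},
    {"dx":0.0005,"dy":0,"dz":0,"wx":0,"wy":0,"wz":0,"gripper":-0.2},
  ],
)

```text
clock: 13.58
tool_pos: [0.5064, -0.1428, 0.1436]
tcp_rot: [0.999, 0.044, -0.0, 0.0]
wrist_force: [-0.0, 0.3, -1.7]
finger_gap: 0.528
finger_force: 35.0
```

>>> drive_tool(
  commands=[
    {"dx":0.0005,"dy":0,"dz":0,"wx":0,"wy":0,"wz":0,"gripper":-0.2},
    {"dx":0.0005,"dy":0,"dz":0,"wx":0,"wy":0,"wz":0,"gripper":-0.2},
  ],
)

```text
clock: 13.82
tool_pos: [0.5074, -0.1427, 0.1436]
tcp_rot: [0.999, 0.044, -0.0, 0.0]
wrist_force: [0.3, -0.1, -1.6]
finger_gap: 0.525
finger_force: 35.0
```

>>> drive_tool(
  commands=[
    {"dx":0.0005,"dy":0,"dz":0,"wx":0,"wy":0,"wz":0,"gripper":-0.2},
    {"dx":0.0003,"dy":0,"dz":0,"wx":0,"wy":0,"wz":0,"gripper":-0.2},
  ],
)

```text
clock: 14.08
tool_pos: [0.5082, -0.1426, 0.1436]
tcp_rot: [0.999, 0.044, -0.0, -0.0]
wrist_force: [0.3, -0.3, -1.3]
finger_gap: 0.52
finger_force: 35.0
```

>>> drive_tool(
  commands=[
    {"dx":0.0004,"dy":0,"dz":0,"wx":0,"wy":0,"wz":0,"gripper":-0.2},
    {"dx":0.0003,"dy":0,"dz":0,"wx":0,"wy":0,"wz":0,"gripper":-0.2},
  ],
)

```text
clock: 14.32
tool_pos: [0.5084, -0.1426, 0.1434]
tcp_rot: [0.999, 0.044, -0.001, -0.0]
wrist_force: [-2.0, -0.5, -1.7]
finger_gap: 0.523
finger_force: 35.0
```

Contact: fx is −2 N and motion stopped at x=0.5083. I'll back off to the slot's centre clearance and feel the side walls.

>>> drive_tool(
  commands=[
    {"dx":-0.0013,"dy":0,"dz":0,"wx":0,"wy":0,"wz":0,"gripper":-0.2},
    {"dx":0,"dy":0.0004,"dz":0,"wx":0,"wy":0,"wz":0,"gripper":-0.2},
    {"dx":0,"dy":0,"dz":0,"wx":0,"wy":0,"wz":0,"gripper":-0.2},
  ],
)

```text
clock: 14.7
tool_pos: [0.5077, -0.1428, 0.1436]
tcp_rot: [0.999, 0.044, 0.0, -0.0]
wrist_force: [0.4, 1.0, -1.3]
finger_gap: 0.523
finger_force: 35.0
```

>>> drive_tool(
  commands=[
    {"dx":0,"dy":0.0004,"dz":0,"wx":0,"wy":0,"wz":0,"gripper":-0.2},
    {"dx":0,"dy":0,"dz":0,"wx":0,"wy":0,"wz":0,"gripper":-0.2},
  ],
)

```text
clock: 14.95
tool_pos: [0.5077, -0.1429, 0.1435]
tcp_rot: [0.999, 0.044, -0.0, -0.0]
wrist_force: [-0.7, 2.1, -1.8]
finger_gap: 0.525
finger_force: 35.0
```

>>> drive_tool(
  commands=[
    {"dx":0,"dy":0.0004,"dz":0,"wx":0,"wy":0,"wz":0,"gripper":-0.2},
    {"dx":0,"dy":0,"dz":0,"wx":0,"wy":0,"wz":0,"gripper":-0.2},
  ],
)

```text
clock: 15.2
tool_pos: [0.5077, -0.143, 0.1435]
tcp_rot: [0.999, 0.044, -0.0, -0.0]
wrist_force: [-0.3, 6.0, -2.2]
finger_gap: 0.525
finger_force: 35.0
```

>>> drive_tool(
  commands=[
    {"dx":0,"dy":-0.0018,"dz":0,"wx":0,"wy":0,"wz":0,"gripper":-0.2},
    {"dx":0,"dy":0,"dz":0,"wx":0,"wy":0,"wz":0,"gripper":-0.2},
  ],
)

```text
clock: 15.45
tool_pos: [0.5077, -0.1428, 0.1437]
tcp_rot: [0.999, 0.043, 0.0, 0.0]
wrist_force: [0.4, 1.4, -1.1]
finger_gap: 0.526
finger_force: 35.0
```

>>> drive_tool(
  commands=[
    {"dx":0,"dy":0,"dz":0.002,"wx":0,"wy":0,"wz":0,"gripper":-0.2},
    {"dx":0,"dy":0,"dz":0.002,"wx":0,"wy":0,"wz":0,"gripper":-0.2},
    {"dx":0,"dy":0,"dz":0.002,"wx":0,"wy":0,"wz":0,"gripper":-0.2},
    {"dx":0,"dy":0,"dz":0.001,"wx":0,"wy":0,"wz":0,"gripper":-0.2},
    {"dx":0,"dy":0,"dz":0,"wx":0,"wy":0,"wz":0,"gripper":-0.2},
  ],
)

```text
clock: 16.08
tool_pos: [0.5075, -0.1422, 0.1365]
tcp_rot: [0.999, 0.044, -0.0, 0.0]
wrist_force: [-0.3, -0.3, -2.5]
finger_gap: 0.523
finger_force: 35.0
```

>>> drive_tool(
  commands=[
    {"dx":0,"dy":0,"dz":0.001,"wx":0,"wy":0,"wz":0,"gripper":-0.2},
    {"dx":0,"dy":0,"dz":0.001,"wx":0,"wy":0,"wz":0,"gripper":-0.2},
    {"dx":0,"dy":0,"dz":0.001,"wx":0,"wy":0,"wz":0,"gripper":-0.2},
    {"dx":0,"dy":0,"dz":0,"wx":0,"wy":0,"wz":0,"gripper":-0.2},
  ],
)

```text
clock: 16.58
tool_pos: [0.5075, -0.1421, 0.1335]
tcp_rot: [0.999, 0.044, -0.0, -0.0]
wrist_force: [-0.1, -0.6, -1.8]
finger_gap: 0.524
finger_force: 35.0
```

>>> drive_tool(
  commands=[
    {"dx":0,"dy":0,"dz":0.001,"wx":0,"wy":0,"wz":0,"gripper":-0.2},
    {"dx":0,"dy":0,"dz":0.001,"wx":0,"wy":0,"wz":0,"gripper":-0.2},
    {"dx":0,"dy":0,"dz":0,"wx":0,"wy":0,"wz":0,"gripper":-0.2},
  ],
)

```text
clock: 16.95
tool_pos: [0.5075, -0.1421, 0.1315]
tcp_rot: [0.999, 0.044, -0.0, -0.0]
wrist_force: [-0.0, 0.4, -2.0]
finger_gap: 0.525
finger_force: 35.0
```

>>> drive_tool(
  commands=[
    {"dx":0,"dy":0,"dz":0.001,"wx":0,"wy":0,"wz":0,"gripper":-0.2},
    {"dx":0,"dy":0,"dz":0.001,"wx":0,"wy":0,"wz":0,"gripper":-0.2},
    {"dx":0,"dy":0,"dz":0,"wx":0,"wy":0,"wz":0,"gripper":-0.2},
  ],
)

```text
clock: 17.32
tool_pos: [0.5075, -0.1421, 0.1295]
tcp_rot: [0.999, 0.044, -0.0, 0.0]
wrist_force: [0.7, 0.1, -1.1]
finger_gap: 0.527
finger_force: 35.0
```

>>> drive_tool(
  commands=[
    {"dx":0,"dy":0,"dz":0.001,"wx":0,"wy":0,"wz":0,"gripper":-0.2},
    {"dx":0,"dy":0,"dz":0.001,"wx":0,"wy":0,"wz":0,"gripper":-0.2},
    {"dx":0,"dy":0,"dz":0.001,"wx":0,"wy":0,"wz":0,"gripper":-0.2},
    {"dx":0,"dy":0,"dz":0.0005,"wx":0,"wy":0,"wz":0,"gripper":-0.2},
    {"dx":0,"dy":0,"dz":0,"wx":0,"wy":0,"wz":0,"gripper":-0.2},
  ],
)

```text
clock: 17.95
tool_pos: [0.5076, -0.1422, 0.1261]
tcp_rot: [0.999, 0.044, 0.0, 0.0]
wrist_force: [-0.6, 0.2, -1.5]
finger_gap: 0.52
finger_force: 35.0
```

>>> drive_tool(
  commands=[
    {"dx":0,"dy":0,"dz":0,"wx":0,"wy":0,"wz":0,"gripper":-0.2},
    {"dx":0,"dy":0,"dz":0,"wx":0,"wy":0,"wz":0,"gripper":-0.2},
  ],
  newtons=4,
)

```text
clock: 18.2
tool_pos: [0.5076, -0.1422, 0.1261]
tcp_rot: [0.999, 0.044, 0.0, 0.0]
wrist_force: [0.1, 1.1, -0.1]
finger_gap: 0.532
finger_force: 4.0
```

Run:
```python
from h import *
o=env.get_obs();p=o["tool_pos"];print(p,o["wrist_force"],o["ft_torque"],o["finger_force"])
a=env.capture("scene")
save(cv2.resize(a["image"][125:165,178:218],(600,600),interpolation=cv2.INTER_CUBIC),"home.png")
```

```text
[ 0.50760689 -0.14216075  0.12612143] [ 0.0959039   1.11994165 -0.07876103] [ 0.00134546 -0.02422746 -0.0261916 ] 3.999963552960253
```

View pics/home.png

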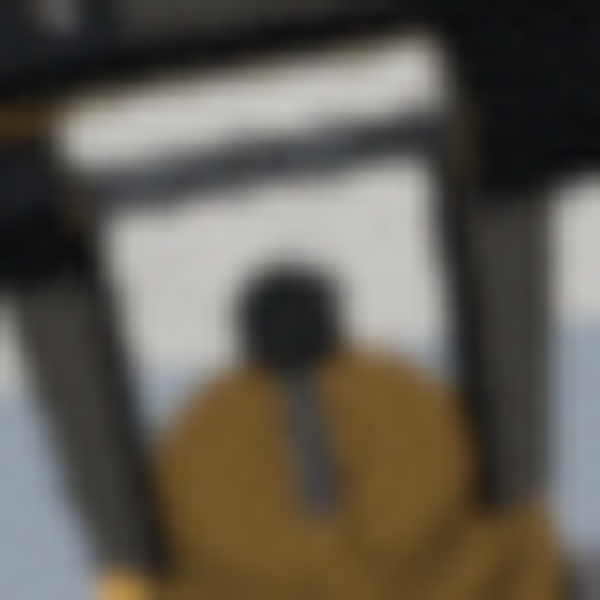

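The stem stands in the slot at (310,460). The knob has dropped from row 297 to 318, about 5 mm, so the carrier has taken the weight. I'll open slowly and rise.

>>> drive_tool(
  commands=[
    {"dx":0,"dy":0,"dz":0,"wx":0,"wy":0,"wz":0,"gripper":0.1},
    {"dx":0,"dy":0,"dz":0,"wx":0,"wy":0,"wz":0,"gripper":0.2},
    {"dx":0,"dy":0,"dz":0,"wx":0,"wy":0,"wz":0,"gripper":0.4},
    {"dx":0,"dy":0,"dz":0,"wx":0,"wy":0,"wz":0,"gripper":0.6},
    {"dx":0,"dy":0,"dz":0,"wx":0,"wy":0,"wz":0,"gripper":0.6},
  ],
)

```text
clock: 18.88
tool_pos: [0.5076, -0.1421, 0.1261]
tcp_rot: [0.999, 0.044, 0.0, 0.0]
wrist_force: [0.6, -0.0, -0.3]
finger_gap: 0.799
finger_force: 0.0
```

>>> drive_tool(
  commands=[
    {"dx":0,"dy":0,"dz":-0.005,"wx":0,"wy":0,"wz":0,"gripper":0.6},
    {"dx":0,"dy":0,"dz":-0.02,"wx":0,"wy":0,"wz":0,"gripper":0.6},
    {"dx":0,"dy":0,"dz":-0.04,"wx":0,"wy":0,"wz":0,"gripper":0.6},
    {"dx":0,"dy":0,"dz":-0.05,"wx":0,"wy":0,"wz":0,"gripper":0.6},
    {"dx":0,"dy":0,"dz":-0.02,"wx":0,"wy":0,"wz":0,"gripper":0.6},
    {"dx":-0.05,"dy":0,"dz":0,"wx":0,"wy":0,"wz":0,"gripper":0.6},
    {"dx":-0.02,"dy":-0.05,"dz":0,"wx":0,"wy":0,"wz":0,"gripper":0.6},
    {"dx":0,"dy":-0.06,"dz":0,"wx":0,"wy":0,"wz":0,"gripper":0.6},
    {"dx":0,"dy":-0.06,"dz":0,"wx":0,"wy":0,"wz":0,"gripper":0.6},
    {"dx":0,"dy":-0.05,"dz":0,"wx":0,"wy":0,"wz":0,"gripper":0.6},
  ],
)

```text
clock: 20.12
tool_pos: [0.4182, 0.0731, 0.2618]
tcp_rot: [0.999, 0.044, 0.001, 0.0]
wrist_force: [1.2, 0.3, -0.4]
finger_gap: 0.806
finger_force: 0.0
```

Run:
```python
from h import *
o=env.get_obs();print(o["tool_pos"])
a=env.capture("scene");b=env.capture("top")
f=lambda c,u,v,w,h:cv2.resize(c["image"][v:v+h,u:u+w],(400,400),interpolation=cv2.INTER_CUBIC)
save(np.hstack([f(b,268,216,60,60),f(a,172,130,60,60)]),"end.png")
i=a["image"][138:158,190:206].sum(2).astype(float); 
for z in(.174,.169): print(proj(a,[.508,-.142,z]))
```

```text
[0.41817681 0.07305725 0.26178664]
[[197.05666523 144.69551653]]
[[197.29830325 146.14915294]]
```

View pics/end.png

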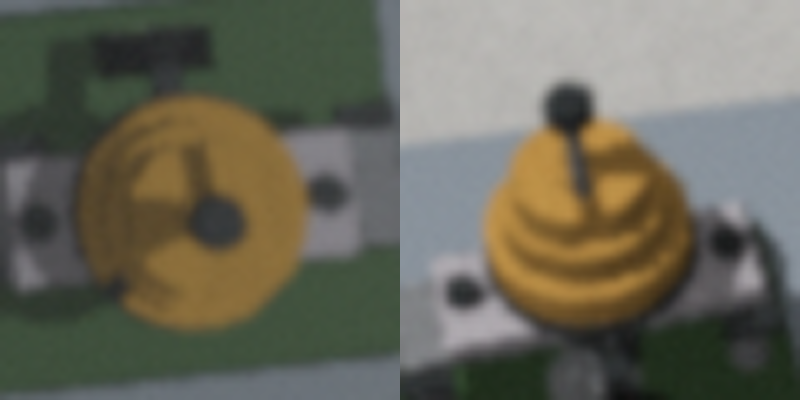

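The mass sits on the stack with its slot toward +x, at left-crop (195,160). I'll check the carrier's drop and the mass's height with sub-pixel matching before handing in.

Run:
```python
from h import *
a=env.capture("scene");b=env.capture("top")
v=np.load("v1.npz")["a"]; now=cv2.resize(a["image"][125:165,178:218],(600,600),interpolation=cv2.INTER_CUBIC)
up=lambda i:cv2.resize(i[125:165,178:218],(600,600),interpolation=cv2.INTER_CUBIC)
s0=cv2.cvtColor(cv2.imread("pics/scene0.png"),cv2.COLOR_BGR2RGB)
hm=cv2.cvtColor(cv2.imread("pics/home.png"),cv2.COLOR_BGR2RGB)
p2=cv2.cvtColor(cv2.imread("pics/pre2.png"),cv2.COLOR_BGR2RGB)
def knob(i):
    g=i.sum(2).astype(float)[220:370,215:365]; m=(g<240).astype(np.uint8)
    m=cv2.morphologyEx(m,cv2.MORPH_OPEN,cv2.getStructuringElement(2,(61,61)))
    ys,xs=np.nonzero(m); return xs.mean()+215,ys.mean()+220,m.sum()
for n,i in(("start",up(s0)),("v1",up(v)),("pre2",p2),("home",hm),("now",now)): print(n,knob(i))
# brass top silhouette of the stack: mass top back edge
brass=(lambda h:(h[...,0]>14)&(h[...,0]<28)&(h[...,1]>90))(cv2.cvtColor(now,cv2.COLOR_RGB2HSV))
print("edge rows",[(c,int(np.nonzero(brass[:,c])[0][0])) for c in (200,220,350,370,390)])
X=np.array([.508,-.142]); th=np.linspace(0,2*np.pi,720)
for zu in(.123,.126):
    P=np.c_[X[0]+.025*np.cos(th),X[1]+.025*np.sin(th),np.full(720,zu+.014)]
    q=(proj(a,P)-[178,125]+.5)*15
    print(zu,[(c,round(q[np.abs(q[:,0]-c)<3][:,1].min())) for c in(200,220,350,370,390)])
print("knob px at z",[(proj(a,[.508,-.142,z])-[178,125]+.5)[0][1]*15 for z in(.174,.169)])
for c in(a,b):
  for n in("mass","spare_mass","railcar","screwdriver"): print(n,[(round(d["p"],2),np.round(d["rect"]).tolist()) for d in env.trace(c,n)][:3])
```

```text
start (np.float64(287.54030161206447), np.float64(304.7254290171607), np.uint64(7692))
v1 (np.float64(291.6492116579073), np.float64(294.28370759675107), np.uint64(10465))
pre2 (np.float64(289.5), np.float64(294.5), np.uint64(22500))
home (np.float64(292.19829019235334), np.float64(326.11101876038947), np.uint64(8422))
now (np.float64(291.1334903808402), np.float64(324.02277188849627), np.uint64(7641))
edge rows [(200, 390), (220, 373), (350, 343), (370, 350), (390, 354)]
0.123 [(200, 391), (220, 375), (350, 344), (370, 346), (390, 351)]
0.126 [(200, 376), (220, 361), (350, 331), (370, 334), (390, 339)]
knob px at z [np.float64(302.932747957131), np.float64(324.7372940885842)]
mass [(0.82, [303.0, 230.0, 20.0, 19.0]), (0.8, [199.0, 157.0, 22.0, 24.0]), (0.73, [300.0, 196.0, 16.0, 17.0])]
spare_mass [(0.73, [338.0, 167.0, 19.0, 12.0])]
railcar [(0.81, [269.0, 272.0, 57.0, 40.0]), (0.46, [198.0, 158.0, 20.0, 17.0]), (0.35, [204.0, 179.0, 68.0, 77.0])]
screwdriver [(0.74, [129.0, 215.0, 18.0, 44.0]), (0.59, [201.0, 166.0, 32.0, 39.0])]
mass [(0.83, [192.0, 219.0, 20.0, 22.0]), (0.6, [299.0, 249.0, 25.0, 28.0]), (0.51, [199.0, 182.0, 20.0, 13.0])]
spare_mass [(0.58, [146.0, 250.0, 16.0, 13.0])]
railcar [(0.71, [239.0, 144.0, 52.0, 30.0])]
screwdriver [(0.83, [371.0, 220.0, 15.0, 54.0]), (0.65, [298.0, 249.0, 31.0, 28.0]), (0.33, [298.0, 246.0, 34.0, 32.0])]
```

The knob is down about 4.5–5 mm and the edge of the mass matches an underside at 123 mm, so it is home. Nothing else has moved.

```bash
python3 -c "
from bench import env
print(env.job_done())"
```

```text
the job is handed in; nothing more can be done
None
```

The larger brass mass is home on the stack, released, with its slot toward the tester's +x in the free third, and the job is handed in; the judge's verdict was not shown, but my last pictures put its underside at about 123 mm and the carrier 4.5–5 mm down.

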